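Set the blank step selector by clicks and start the blender test

TASK

Set up the next run on the appliance test box: turn the unmarked selector fully anticlockwise (seen from above) until it is against its end stop, then turn it clockwise exactly four clicks from there. With the selector left in the fourth click, press the green start button all the way down and let it go; do not press it earlier, and leave the tub, the jug and the stopwatch where they stand.

Things in the scene. Friction and masses are not known exactly. Their poses are not given: they have to be found in the camera images.
- control_box: Fixed grey steel control box, 190 mm (its x) by 350 mm (its y), 60 mm high; origin at the centre of its underside. On its top, 85 mm either side of its middle along its y, are the selector and the start button; either may be on the left.
- selector (a joint): Angle (rad) of the blank selector about its vertical axis: 0 at the anticlockwise end stop, growing clockwise seen from above to 3.665 at the other stop. It rests in a sprung detent every 0.5236 rad (30 degrees), at both stops too: seven clicks. About 4 N on the post moves it; past half way it snaps on by itself; let go, it falls into the nearest. Starts 2 to 7 clicks from 0.
- selector_hub (a point): Top centre of the selector's aluminium hub (32 mm diameter), on its vertical axis, 101 mm above the table. Below it is a blank round black base, 112 mm diameter and 24 mm high, mounted at any angle, so nothing shows where the end stop lies. This point's x axis points along the crank arm to the post.
- selector_post (a point): Centre of the top of the upright red finger post (14 mm diameter, standing 42 mm above its aluminium crank arm) by which the selector is pushed round. It is 50 mm from the selector's axis; its top is 138 mm above the table. The crank arm is 18 mm wide, its top 96 mm above the table and it reaches 58 mm from the axis.
- start (a joint): Travel (m) of the spring start button: 0 up, 0.006 fully down (about 5 N); it springs back up when released.
- start_top (a point): Centre of the top of the round green start button, 36 mm diameter, in a grey housing on the control box; its top is 82 mm above the table; pressed straight down.
- sample_tub: Loose clear square tub with orange carrot pieces, 105 x 105 mm, 130 mm high, beside the left (+y) end of the control box. Origin at the centre of its underside. Bystander.
- jug: Loose clear round jug, 90 mm diameter, 130 mm high, with a handle, beside the right (-y) end of the control box. Origin at the centre of its underside. Bystander.
- stopwatch: Loose round black stopwatch lying flat, 60 mm diameter, 16 mm thick, on the table on the box's far side from the robot. Origin at the centre of its underside. Bystander.

How it is judged:
By the outcome, as a careful person would: the job done as asked, in the order asked, and still so for the second after the job is handed in, with the robot touching nothing.
It also fails if it takes over 72 s, if anything falls off the work surface, if the arm or the gripper's body presses on something with over 40 N, if the wrist force passes 120 N, or if a joint passes its speed limit or range.

ROBOT

A 6-joint arm with a two-finger parallel gripper is mounted at the origin on the work surface. World frame = base frame: x ahead of the robot, y to its left, z up, the work surface at z = 0. Lengths are in mm, angles in degrees, forces in N, time in s.
With the tool pointing down it reaches from about 300 to 850 mm from the base axis. Payload 4.2 kg.
Tool frame: the origin (TCP) lies midway between the tips of the shut fingers; the grasp point (between the pads) lies 19 mm behind it; z points along the fingers, y is the direction in which the jaws open and shut (so a half turn about z gives the same grasp; the last joint's range is limited). The gripper opens to 91 mm and grips with 3 to 60 N. Pads are 32 mm wide; open, the fingers measure 118 mm over their backs; the gripper's body (76 mm by 178 mm) begins 60 mm behind the grasp point.
Start: joints at [69.213, 18.312, 89.639, -0, 72.044, -1.146], TCP at [193.276, 541.564, 178.776] pointing down, gripper open.
Joint ranges: [-177.97, 177.97], [-48.28, 115.42], [12.27, 149.76], [-77.06, 257.06], [2.81, 150.46], [-146.56, 146.56]. Speed limits (degrees/s): [147.25, 147.25, 180, 180, 180, 180].

INTERFACE

Orientations are given as [roll, pitch, yaw] about the fixed x, y, z axes, in that order (R = Rz(yaw) Ry(pitch) Rx(roll)).
In Python, from workcell import env gives the robot as it stands.
- The arm moves only by the shell command python3 -m jog 'ROWS' [FORCE]. ROWS is JSON, a list of rows, each an object of numbers: "dx", "dy", "dz": the shift along the world's x, y, z in m; "wx", "wy", "wz": the turn, a rotation vector about the world's x, y, z in rad; "grip": the gripper's target within -1 to 1 (shut at 1, half-way at 0, fully open at -1). In form: [{"dx": .., "dy": .., "dz": .., "wx": .., "wy": .., "wz": .., "grip": ..}, ...]. A call has 1 to 10 rows; each row shifts and turns the commanded pose from where the row before left it; what a row does not reach is not made up. A row lasts 1/10 s, in which the tool goes at most 50 mm and 8.59 degrees, less where a joint would pass 70% of its speed; a pose out of reach is approached as far as the arm can. A call with a gripper value outside its range is refused whole. The fingers move at their own pace and stop on an object; FORCE is the grip in N (left out, the last holds). Time passes only in rows, so rows that do not move let the fingers close. It gives the time, the measured TCP pose, the force and the opening at its end, in the units of the state.
- env.state(): the state, without advancing time (a new reading comes with each control period).
- env.grab_frame(name): name is "scene" or "side" or "wrist"; returns the picture (384x512x3 uint8, red, green, blue); there is no depth.
- env.get_calibration(name): a dict with "fx", "fy", "cx", "cy" (pixels), "k1" (the pictures are not rectified: a ray, as slopes to the right and down, at radius r is drawn at 1 + k1 r^2 times it, then the intrinsics apply), "R" (3x3) and "t" (3): a world point X has camera coordinates R X + t. Camera axes: x right, y down, z forward; pixel columns grow to the right and rows downward; lengths in mm; the calibration is good to about 2 mm. A picture is of the moment at which its call begins: read the wrist's pose just before it. get_calibration takes no time and is no camera call; for the wrist camera it gives the pose at the moment of the call.
- env.job_done(): hands the job in, once; it reports no verdict.
The state is a dict: "time_s": time; "qpos": joint angles; "qvel": joint speeds; "effort": joint torques, N m; "ee_pos": TCP position; "ee_rot": TCP orientation; "force": force on the tool from outside, world axes, zero at the start; "torque": the same for the moment, N m; "gripper_width": finger opening in mm.
Only numpy, scipy, OpenCV 4.12 (cv2) and the standard library are available. Lean on these libraries where they do the work, as an engineer would, in place of code of your own. Each camera call takes 0.05 s, during which the arm holds its last target. There are 200 camera calls.

## Working session

There is one attempt and no reset: what is moved stays moved. The work goes in short steps, Python scripts to look and compute and a shell command to move; the robot and the scene stay as the last step left them, time stands still between calls to the robot, and variables do not carry over. Pictures are saved under pics/ and viewed, about 8 in all and at most 12, crops included, and the job is handed in when it is done.

```bash
mkdir -p pics; cat > h.py <<'E'
import numpy as np,cv2
from workcell import env
def save(n,f,img=None):
    im=env.grab_frame(n) if img is None else img
    cv2.imwrite('pics/'+f,im[:,:,::-1]); return im
def ray(c,u,v):
    K=np.array([[c['fx'],0,c['cx']],[0,c['fy'],c['cy']],[0,0,1.]])
    p=cv2.undistortPoints(np.array([[[u,v]]],float),K,np.array([c['k1'],0,0,0.]))[0,0]
    R=np.array(c['R']);return -R.T@np.array(c['t']),R.T@np.array([p[0],p[1],1])
def plane(c,u,v,z):
    o,d=ray(c,u,v);return o+d*(z-o[2])/d[2]
def blobs(im,lo,hi,amin=30):
    h=cv2.cvtColor(im,cv2.COLOR_RGB2HSV);m=cv2.inRange(h,np.array(lo),np.array(hi))
    n,l,s,ce=cv2.connectedComponentsWithStats(m)
    return m,[(s[i].tolist(),ce[i].round(1).tolist()) for i in range(1,n) if s[i][4]>=amin]
E
python3 - <<'E'
from h import *
a=save('scene','a.png');b=save('side','b.png')
cv2.imwrite('pics/ab.png',np.hstack([cv2.resize(a,(400,300)),cv2.resize(b,(400,300))])[:,:,::-1])
for n,im in(('scene',a),('side',b)):
    c=env.get_calibration(n);print(n,(-np.array(c['R']).T@np.array(c['t'])).round())
    for k,lo,hi in(('red',(0,150,80),(6,255,255)),('red2',(172,150,80),(180,255,255)),('green',(45,100,50),(85,255,255))):
        print(k,blobs(im,lo,hi)[1])
E
```

```text
scene [1095.  636.  720.]
red [([276, 237, 31, 14, 262], [291.0, 243.0])]
red2 []
green [([248, 158, 11, 6, 51], [253.0, 160.3])]
side [312. 544. 606.]
red []
red2 []
green [([244, 185, 15, 9, 111], [251.1, 189.1]), ([312, 187, 15, 11, 125], [319.1, 192.0])]
```

View pics/a.png

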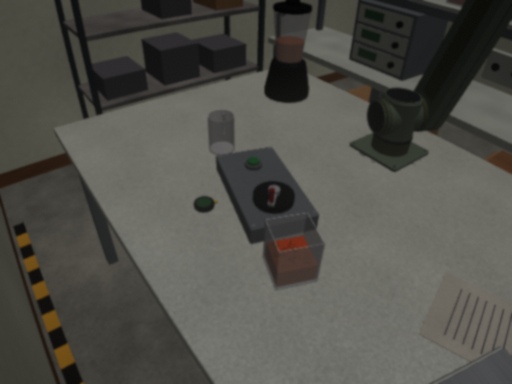

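View pics/b.png

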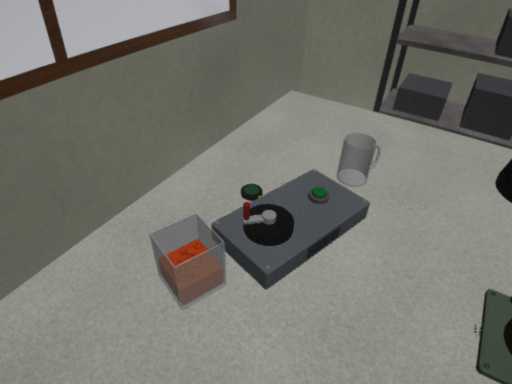

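The selector is the left (+y) knob: hub near (269,215) and red post near (247,203) in the side view. The green button is at (319,192), the tub is at the left end, and the jug is at the right end. The other green blob, at (251,189), is the stopwatch. I'll zoom in next.

```bash
python3 - <<'E'
from h import *
a=cv2.imread('pics/a.png');b=cv2.imread('pics/b.png')
A=cv2.resize(a[140:290,200:330],None,fx=3,fy=3,interpolation=3)
B=cv2.resize(b[170:290,210:380],None,fx=2.35,fy=3.75,interpolation=3)
A=cv2.resize(A,(390,450));B=cv2.resize(b[180:280,230:330],(400,400),interpolation=2);B=cv2.copyMakeBorder(B,0,50,0,0,0)
cv2.imwrite('pics/z.png',cv2.convertScaleAbs(np.hstack([A,B]),alpha=1.6))
b=b[:,:,::-1]; a=a[:,:,::-1]
cs=env.get_calibration('side');cc=env.get_calibration('scene')
for im,c in((b,cs),(a,cc)):
    m,bl=blobs(im,(0,110,50),(8,255,255),8);print('red',bl);m,bl2=blobs(im,(172,110,50),(180,255,255),8);print(bl2)
    m,bl=blobs(im,(50,120,50),(75,255,255),20)
    for s,ce in bl: print('green',s,ce,plane(c,*ce,82).round(1))
    # dark base ellipse
    m=(im.max(2)<28).astype(np.uint8);n,l,s,ce=cv2.connectedComponentsWithStats(m)
    for i in range(1,n):
        if 150<s[i][4]<4000: print('dark',s[i],ce[i].round(1),plane(c,*ce[i],84).round(1))
E
```

```text
red [([244, 202, 6, 18, 90], [246.4, 210.2]), ([167, 240, 40, 26, 518], [186.3, 252.2])]
[]
green [244, 186, 15, 8, 79] [251.2, 189.5] [656.3 -37.1  82. ]
green [313, 187, 14, 11, 121] [319.1, 191.9] [ 512.7 -120.3   82. ]
dark [496 160  16  42 408] [505.5 181.6] [ 102.2 -441.7   84. ]
dark [ 244  205   50   41 1209] [270.5 227. ] [551.5  54.1  84. ]
dark [504 320   8  34 186] [508.3 335.3] [85.2 66.6 84. ]
red [([277, 38, 12, 5, 32], [281.9, 39.7]), ([270, 188, 4, 4, 14], [271.7, 189.5]), ([275, 236, 33, 16, 357], [291.1, 243.3])]
[]
green [249, 158, 9, 6, 44] [253.1, 160.4] [ 520.9 -119.1   82. ]
dark [ 55   0  32 117 467] [70.  54.5] [  712.1 -1418.5    84. ]
dark [  71    0   75  114 1508] [104.6  71. ] [  643.7 -1081.     84. ]
dark [142   0  48  18 688] [166.3   6.9] [ -134.3 -2052.8    84. ]
dark [258   0   7  70 313] [260.5  33.5] [ -284.9 -1140.3    84. ]
dark [274   0  37  14 422] [291.9   7.2] [ -884.9 -1553.6    84. ]
dark [ 143   41  101   43 2288] [186.   60.5] [ 281.1 -981.2   84. ]
dark [ 266   56   42   46 1469] [286.6  80.9] [  46.2 -523.2   84. ]
dark [368 100  42  54 827] [381.4 129.2] [ 42.  -22.7  84. ]
dark [253 182  41  31 761] [273.2 198.1] [583.7  54.6  84. ]
dark [ 38 297  15  16 164] [ 45.1 304.5] [1162.6   56.7   84. ]
dark [ 49 328  17  20 214] [ 57.1 337.5] [1162.5  143.7   84. ]
dark [ 62 364  20  20 264] [ 71.5 374.7] [1162.1  229.2   84. ]
```

View pics/z.png

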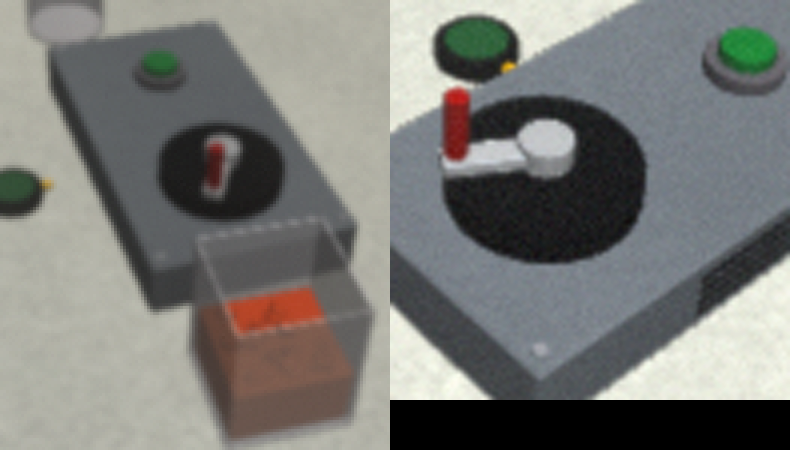

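```bash
python3 - <<'E'
from h import *
cs=env.get_calibration('side')
print('hub',plane(cs,269,213.5,101),'post',plane(cs,246.75,203.3,138),'btn',plane(cs,319,192,82),plane(cs,268.7,224.8,84))
print(env.state()['ee_rot'])
E
python3 -m jog '[{"dz":0.05},{"dz":0.05},{"dz":0.05},{"dz":0.05},{"dx":0.02,"dy":-0.045},{"dx":0.02,"dy":-0.045},{"dx":0.02,"dy":-0.045},{"dx":0.02,"dy":-0.045},{"dx":0.02,"dy":-0.045},{"dx":0.02,"dy":-0.045}]'
python3 -m jog '[{"dx":0.02,"dy":-0.045},{"dx":0.02,"dy":-0.045},{"dx":0.02,"dy":-0.045},{"dx":0.02,"dy":-0.045},{"dx":0.02,"dy":-0.045},{"dx":0.02,"dy":-0.045},{"dx":0.02},{},{}]'
python3 - <<'E'
from h import *
env.state();save('wrist','w.png')
print(env.state())
E
```

```text
hub [567.06107491  34.98676259 101.        ] post [602.71227179  69.91698486 138.        ] btn [ 512.79095538 -119.81271751   82.        ] [558.17751771  50.14480506  84.        ]
[-1.79909900e+02 -1.42684307e-03  1.60359640e+02]
{'time_s': 0.15, 'qpos': array([ 6.92133120e+01,  1.83434496e+01,  8.96899657e+01, -1.10825761e-03,
        7.20419530e+01, -1.14567950e+00]), 'qvel': array([ 0.01013187, -0.11691293, -0.16353578, -0.07545823,  0.11960626,
       -0.05760964]), 'effort': array([-5.94398298e-04, -4.12786210e+01, -2.32150698e+01,  7.28176860e-02,
        4.35334432e-02, -1.01769087e-04]), 'ee_pos': array([193.12954487, 541.15837094, 178.11380455]), 'ee_rot': array([-1.79924626e+02, -4.53348990e-04,  1.60359334e+02]), 'force': array([ 0.24387292,  0.48868319, -1.01034768]), 'torque': array([0.01001517, 0.00121463, 0.02381499]), 'gripper_width': 91.11381589995332}invalid input
invalid input
```

View pics/w.png

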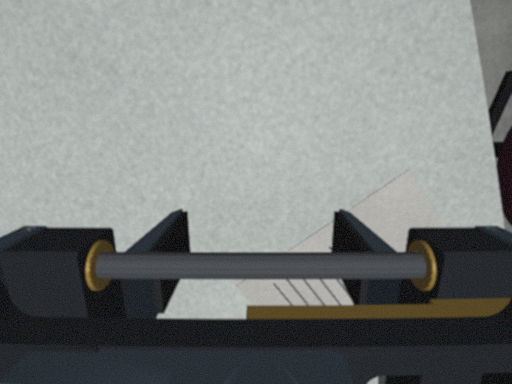

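The picture shows only bare table and the gripper, because both jog calls were refused and the arm hasn't moved. The rows probably need every key, so I'll send full ones.

```bash

python3 -m jog '[{"dx":0,"dy":0,"dz":0.05,"wx":0,"wy":0,"wz":0,"grip":-1},{"dx":0,"dy":0,"dz":0.05,"wx":0,"wy":0,"wz":0,"grip":-1},{"dx":0,"dy":0,"dz":0.05,"wx":0,"wy":0,"wz":0,"grip":-1},{"dx":0,"dy":0,"dz":0.05,"wx":0,"wy":0,"wz":0,"grip":-1},{"dx":0.02,"dy":-0.045,"dz":0,"wx":0,"wy":0,"wz":-0.12,"grip":-1},{"dx":0.02,"dy":-0.045,"dz":0,"wx":0,"wy":0,"wz":-0.12,"grip":-1},{"dx":0.02,"dy":-0.045,"dz":0,"wx":0,"wy":0,"wz":-0.12,"grip":-1},{"dx":0.02,"dy":-0.045,"dz":0,"wx":0,"wy":0,"wz":-0.12,"grip":-1},{"dx":0.02,"dy":-0.045,"dz":0,"wx":0,"wy":0,"wz":-0.12,"grip":-1},{"dx":0.02,"dy":-0.045,"dz":0,"wx":0,"wy":0,"wz":-0.12,"grip":-1}]'
python3 -m jog '[{"dx":0.02,"dy":-0.045,"dz":0,"wx":0,"wy":0,"wz":-0.12,"grip":-1},{"dx":0.02,"dy":-0.045,"dz":0,"wx":0,"wy":0,"wz":-0.12,"grip":-1},{"dx":0.02,"dy":-0.045,"dz":0,"wx":0,"wy":0,"wz":-0.12,"grip":-1},{"dx":0.02,"dy":-0.045,"dz":0,"wx":0,"wy":0,"wz":-0.14,"grip":-1},{"dx":0.02,"dy":-0.045,"dz":0,"wx":0,"wy":0,"wz":0,"grip":-1},{"dx":0.02,"dy":-0.045,"dz":0,"wx":0,"wy":0,"wz":0,"grip":-1},{"dx":0,"dy":0,"dz":0,"wx":0,"wy":0,"wz":0,"grip":-1},{"dx":0,"dy":0,"dz":0,"wx":0,"wy":0,"wz":0,"grip":-1}]'
python3 - <<'E'
from h import *
c=env.get_calibration('wrist');save('wrist','w1.png')
print(-np.array(c['R']).T@c['t'],c['R'],env.state()['ee_pos'],env.state()['ee_rot'])
E
```

```text
time_s: 1.15
ee_pos: [313.4, 269.6, 378.6]
ee_rot: [180.0, 0.0, 118.9]
force: [0.8, 0.4, 0.1]
gripper_width: 91.3
time_s: 1.95
ee_pos: [433.2, 0.9, 378.2]
ee_rot: [-179.9, -0.0, 90.3]
force: [0.2, -0.5, 0.1]
gripper_width: 91.5
[433.48412387  74.18084995 583.08741249] [[ 9.99989842e-01  4.34014254e-03 -1.21599392e-03]
 [ 4.50695735e-03 -9.66019217e-01  2.58430956e-01]
 [-5.30463131e-05 -2.58433811e-01 -9.66028966e-01]] [432.95323036   1.83086411 378.52408834] [-1.79953381e+02 -4.34772315e-02  9.04244396e+01]
```

View pics/w1.png

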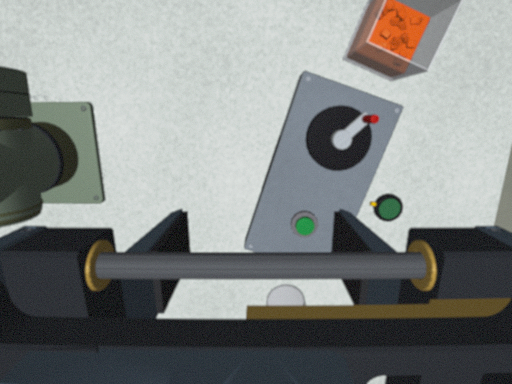

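The wrist view shows the whole box, turned about −20°. The base disc is near (339,138), the hub near (342,140), the red post near (371,119) and the button at (305,226). The tub sits above the box and the stopwatch is at (388,207).

```bash
cat >> h.py <<'E'
def measure(im,c):
    m,bl=blobs(im,(50,120,40),(75,255,255),60)
    for s,ce in bl: print('green',s,ce,plane(c,*ce,82).round(1))
    m,bl=blobs(im,(0,140,60),(8,255,255),20); print('red',[x for x in bl if x[0][4]<400])
    m=(im.max(2)<45).astype(np.uint8);m[200:]=0
    ct=[k for k in cv2.findContours(m,0,1)[0] if 1500<cv2.contourArea(k)<6000 and k[:,0,0].min()>150]
    for k in ct:
        (u,v),ax,_=cv2.fitEllipse(cv2.convexHull(k));print('base',u,v,ax,plane(c,u,v,82).round(1))
E
python3 - <<'E'
from h import *
im=cv2.imread('pics/w1.png')[:,:,::-1];c=env.get_calibration('wrist')
measure(im,c)
cr=cv2.resize(im[90:180,290:420],None,fx=6,fy=6,interpolation=2)
cv2.imwrite('pics/w1z.png',cv2.convertScaleAbs(cr[:,:,::-1],alpha=1.3))
for p in((306,72),(402,106),(247,248)):print(plane(c,*p,60).round(1))
E
```

```text
green [379, 198, 21, 21, 324] [389.3, 208.3] [670.4 -85.2  82. ]
green [296, 217, 18, 18, 253] [304.6, 225.6] [ 516.  -119.9   82. ]
red [([396, 1, 34, 23, 46], [413.7, 10.2]), ([364, 115, 14, 7, 65], [371.0, 118.4])]
base 338.2608947753906 137.54190063476562 (61.15080261230469, 64.37512969970703) [566.5  41.6  82. ]
[509.6 149.5  60. ]
[680.9  96.   60. ]
[ 407.7 -176.6   60. ]
```

View pics/w1z.png

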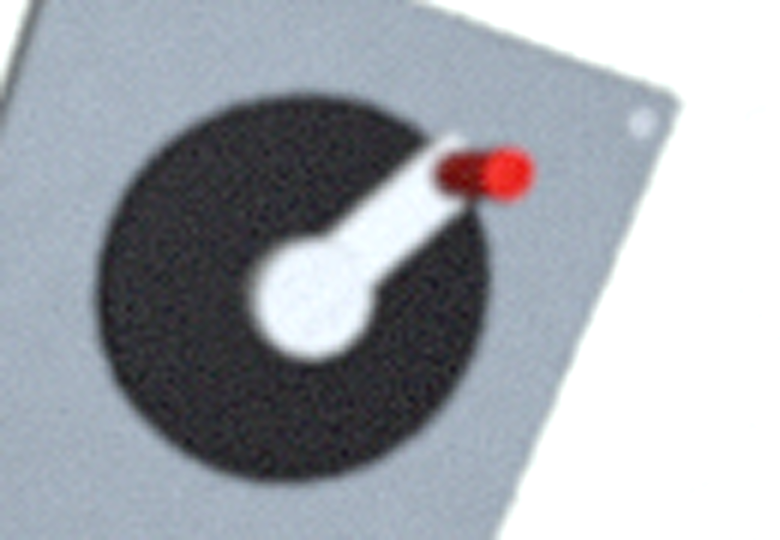

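```bash
python3 - <<'E'
from h import *
c=env.get_calibration('wrist')
h=plane(c,341.6,139.5,101);p=plane(c,374.6,118.8,138);b=plane(c,338.7,137.8,84)
d=p-h;print(h,b,p,np.hypot(d[0],d[1]),np.degrees(np.arctan2(d[1],d[0])))
E
```

```text
[567.26846656  39.77359186 101.        ] [566.80153024  41.34874709  84.        ] [604.56627173  73.77466097 138.        ] 50.46978275588113 42.35262830634778
```

```bash

python3 -m jog '[{"dx":0.0285,"dy":0.012,"dz":-0.03,"wx":0,"wy":0,"wz":0,"grip":0},{"dx":0.0285,"dy":0.012,"dz":-0.03,"wx":0,"wy":0,"wz":0,"grip":0},{"dx":0.0285,"dy":0.012,"dz":-0.03,"wx":0,"wy":0,"wz":0,"grip":0},{"dx":0.0285,"dy":0.012,"dz":-0.03,"wx":0,"wy":0,"wz":0,"grip":0},{"dx":0.0285,"dy":0.012,"dz":-0.03,"wx":0,"wy":0,"wz":0,"grip":0},{"dx":0.0285,"dy":0.012,"dz":-0.03,"wx":0,"wy":0,"wz":0,"grip":0},{"dx":0,"dy":0,"dz":0,"wx":0,"wy":0,"wz":0,"grip":0},{"dx":0,"dy":0,"dz":0,"wx":0,"wy":0,"wz":0,"grip":0},{"dx":0,"dy":0,"dz":0,"wx":0,"wy":0,"wz":0,"grip":0}]' 20
```

```text
time_s: 2.9
ee_pos: [604.0, 74.6, 200.5]
ee_rot: [179.9, -0.0, 90.6]
force: [-0.8, -0.1, 1.0]
gripper_width: 45.9
```

```bash

python3 -m jog '[{"dx":0,"dy":0,"dz":-0.03,"wx":0,"wy":0,"wz":0,"grip":0},{"dx":0,"dy":0,"dz":-0.03,"wx":0,"wy":0,"wz":0,"grip":0},{"dx":0,"dy":0,"dz":-0.02,"wx":0,"wy":0,"wz":0,"grip":0},{"dx":0,"dy":0,"dz":-0.016,"wx":0,"wy":0,"wz":0,"grip":0},{"dx":0,"dy":0,"dz":0,"wx":0,"wy":0,"wz":0,"grip":0},{"dx":0,"dy":0,"dz":0,"wx":0,"wy":0,"wz":0,"grip":0}]' 15
python3 -m jog '[{"dx":0,"dy":0,"dz":0,"wx":0,"wy":0,"wz":0,"grip":1},{"dx":0,"dy":0,"dz":0,"wx":0,"wy":0,"wz":0,"grip":1},{"dx":0,"dy":0,"dz":0,"wx":0,"wy":0,"wz":0,"grip":1},{"dx":0,"dy":0,"dz":0,"wx":0,"wy":0,"wz":0,"grip":1},{"dx":0,"dy":0,"dz":0,"wx":0,"wy":0,"wz":0,"grip":1},{"dx":0,"dy":0,"dz":0,"wx":0,"wy":0,"wz":0,"grip":1}]' 15
python3 - <<'E'
import numpy as np
print('rows of 10deg from 42.4, mm: rel. hub')
for a in range(42,260,10):print(a,(50*(np.cos(np.radians([a+10]))-np.cos(np.radians([a])))).round(1),(50*(np.sin(np.radians([a+10]))-np.sin(np.radians([a])))).round(1))
E
```

```text
time_s: 3.5
ee_pos: [604.7, 73.6, 104.8]
ee_rot: [179.8, -0.0, 90.5]
force: [0.7, -0.9, 0.0]
gripper_width: 45.6
time_s: 4.1
ee_pos: [604.4, 73.6, 103.1]
ee_rot: [180.0, -0.0, 90.5]
force: [0.2, -0.7, 2.1]
gripper_width: 1.5
rows of 10deg from 42.4, mm: rel. hub
42 [-6.4] [5.9]
52 [-7.3] [4.7]
62 [-8.] [3.4]
72 [-8.5] [2.]
82 [-8.7] [0.5]
92 [-8.7] [-1.1]
102 [-8.3] [-2.5]
112 [-7.8] [-4.]
122 [-7.] [-5.2]
132 [-5.9] [-6.4]
142 [-4.7] [-7.3]
152 [-3.4] [-8.]
162 [-2.] [-8.5]
172 [-0.5] [-8.7]
182 [1.1] [-8.7]
192 [2.5] [-8.3]
202 [4.] [-7.8]
212 [5.2] [-7.]
222 [6.4] [-5.9]
232 [7.3] [-4.7]
242 [8.] [-3.4]
252 [8.5] [-2.]
```

The width of 1.5 mm means the fingers shut on nothing, so I'll look.

```bash
python3 - <<'E'
from h import *
c=env.get_calibration('wrist');w=save('wrist','w2.png');s=save('side','s2.png')
A=cv2.resize(w,(400,300));B=cv2.resize(s[160:260,210:343],(400,300),interpolation=2)
cv2.imwrite('pics/c2.png',cv2.convertScaleAbs(np.hstack([A,B])[:,:,::-1],alpha=1.3))
E
```

```text
(no output)
```

View pics/c2.png

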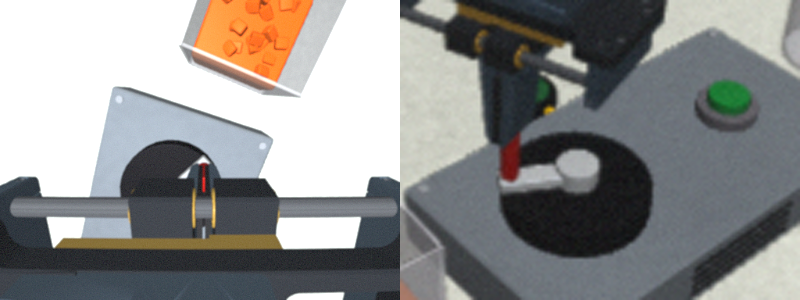

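```bash
python3 - <<'E'
from h import *
c=env.get_calibration('wrist');w=cv2.imread('pics/w2.png')[:,:,::-1];s=cv2.imread('pics/s2.png')[:,:,::-1]
for n,im in(('w',w),('s',s)):
    print(n,[x for x in blobs(im,(0,110,40),(8,255,255),6)[1] if x[0][4]<600])
cs=env.get_calibration('side')
# where the post top/base and TCP would project
for n,cc in(('w',c),('s',cs)):
    K=np.array([[cc['fx'],0,cc['cx']],[0,cc['fy'],cc['cy']],[0,0,1.]])
    P=np.array([[604.3,73.8,138],[604.3,73.8,96],[604.3,90,138],[604.3,90,96],[604.3,97,138],[604.3,97,96],[604.3,58,122],[604.3,90,122]],float)
    print(n,cv2.projectPoints(P,cv2.Rodrigues(np.array(cc['R']))[0],np.array(cc['t']),K,np.array([cc['k1'],0,0,0.]))[0][:,0].round(0).tolist())
cr=np.hstack([cv2.resize(w[190:310,200:320],(400,400),interpolation=2),cv2.resize(s[190:240,220:270],(400,400),interpolation=2)])
cv2.imwrite('pics/c3.png',cv2.convertScaleAbs(cr[:,:,::-1],alpha=1.8))
E
```

```text
w [([248, 0, 22, 61, 70], [258.6, 30.0]), ([324, 0, 77, 105, 162], [367.9, 62.6]), ([256, 209, 9, 37, 130], [260.3, 229.4])]
s [([244, 206, 6, 14, 62], [246.5, 212.7]), ([167, 240, 40, 26, 516], [186.3, 252.1])]
w [[260.0, 236.0], [260.0, 214.0], [260.0, 212.0], [260.0, 194.0], [260.0, 201.0], [260.0, 185.0], [260.0, 247.0], [260.0, 204.0]]
s [[245.0, 204.0], [245.0, 219.0], [241.0, 208.0], [241.0, 223.0], [239.0, 210.0], [239.0, 225.0], [249.0, 206.0], [241.0, 214.0]]
```

View pics/c3.png

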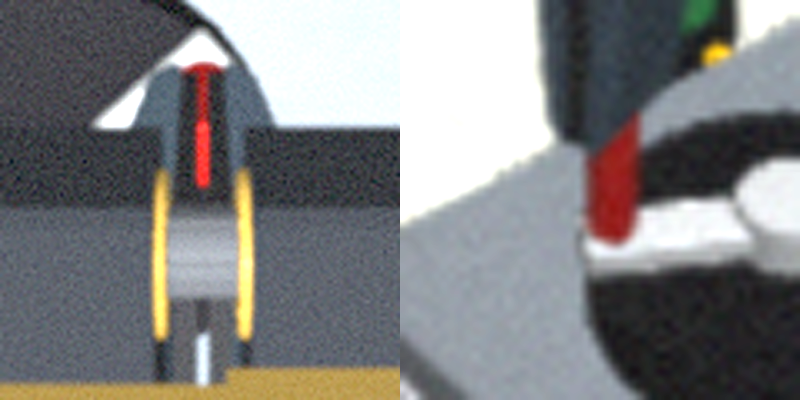

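The picture shows the post caught between the pads at its expected place, with a thin red gap at (260,229). The pads must be recessed, which explains the small width. I'll start turning anticlockwise along the 50 mm circle.

```bash

python3 -m jog '[{"dx":-0.0064,"dy":0.0059,"dz":0,"wx":0,"wy":0,"wz":0,"grip":1},{"dx":-0.0073,"dy":0.0047,"dz":0,"wx":0,"wy":0,"wz":0,"grip":1},{"dx":-0.008,"dy":0.0034,"dz":0,"wx":0,"wy":0,"wz":0,"grip":1},{"dx":0,"dy":0,"dz":0,"wx":0,"wy":0,"wz":0,"grip":1}]' 15
python3 -m jog '[{"dx":-0.0085,"dy":0.002,"dz":0,"wx":0,"wy":0,"wz":0,"grip":1},{"dx":-0.0087,"dy":0.0005,"dz":0,"wx":0,"wy":0,"wz":0,"grip":1},{"dx":-0.0087,"dy":-0.0011,"dz":0,"wx":0,"wy":0,"wz":0,"grip":1},{"dx":0,"dy":0,"dz":0,"wx":0,"wy":0,"wz":0,"grip":1}]' 15
```

```text
time_s: 4.6
ee_pos: [580.4, 88.3, 102.4]
ee_rot: [-179.9, -0.0, 90.5]
force: [0.4, -0.4, 1.0]
gripper_width: 0.4
time_s: 5.0
ee_pos: [555.1, 88.7, 102.8]
ee_rot: [-179.9, 0.0, 90.5]
force: [1.0, -0.7, 0.0]
gripper_width: 0.5
```

```bash
cat >> h.py <<'E'
def post():
    for n in('wrist','side'):
        cc=env.get_calibration(n);im=env.grab_frame(n)
        p=env.state()['ee_pos'];K=np.array([[cc['fx'],0,cc['cx']],[0,cc['fy'],cc['cy']],[0,0,1.]])
        P=np.array([[p[0],p[1],138],[p[0],p[1],96]],float)
        print(n,'expected',cv2.projectPoints(P,cv2.Rodrigues(np.array(cc['R']))[0],np.array(cc['t']),K,np.array([cc['k1'],0,0,0.]))[0][:,0].round(0).tolist())
        print([x for x in blobs(im,(0,120,40),(8,255,255),8)[1] if x[0][4]<450])
    d=p[:2]-[567,40];print('r,ang',np.hypot(*d),np.degrees(np.arctan2(d[1],d[0])))
E
python3 -c "from h import *;post()"
```

```text
wrist expected [[261.0, 236.0], [261.0, 214.0]]
[([343, 0, 11, 23, 28], [348.0, 11.3]), ([416, 0, 44, 83, 135], [442.0, 36.3]), ([332, 38, 5, 11, 11], [334.3, 43.0]), ([328, 50, 4, 9, 9], [329.6, 54.0]), ([319, 72, 4, 8, 8], [320.6, 75.5]), ([417, 84, 13, 25, 33], [423.1, 95.8]), ([344, 93, 8, 4, 8], [347.5, 94.5]), ([357, 99, 13, 6, 14], [363.2, 101.4]), ([371, 105, 46, 18, 64], [396.7, 114.1]), ([315, 225, 10, 4, 20], [319.6, 226.1])]
side expected [[261.0, 217.0], [260.0, 232.0]]
[([244, 204, 7, 17, 82], [246.9, 211.7])]
r,ang 49.95541513162876 101.9511855546152
```

The post hasn't moved: its side blob is unchanged and the fingers slipped off it. I need to see where the fingertips really are relative to the projected TCP.

```bash
python3 - <<'E'
from h import *
out=[]
p=env.state()['ee_pos']
for n in('side','scene'):
    cc=env.get_calibration(n);im=env.grab_frame(n).copy();K=np.array([[cc['fx'],0,cc['cx']],[0,cc['fy'],cc['cy']],[0,0,1.]])
    P=np.array([p,p+[0,0,35],[604.3,73.8,138]],float)
    q=cv2.projectPoints(P,cv2.Rodrigues(np.array(cc['R']))[0],np.array(cc['t']),K,np.array([cc['k1'],0,0,0.]))[0][:,0]
    print(n,q.round(1).tolist())
    u,v=q[0].round().astype(int);cr=cv2.resize(im[v-40:v+40,u-40:u+40],(400,400),interpolation=2)
    cr=cv2.convertScaleAbs(cr,alpha=1.7)
    for k,col in zip(q,((255,255,0),(255,0,255),(0,255,255))):cv2.circle(cr,tuple(int(x) for x in ((k-[u-40,v-40])*5+2)),4,col,1)
    out.append(cr)
cv2.imwrite('pics/d.png',np.hstack(out)[:,:,::-1])
E
```

```text
side [[260.6, 229.3], [261.3, 216.6], [245.1, 204.0]]
scene [[290.2, 195.6], [291.4, 184.7], [272.8, 188.3]]
```

View pics/d.png

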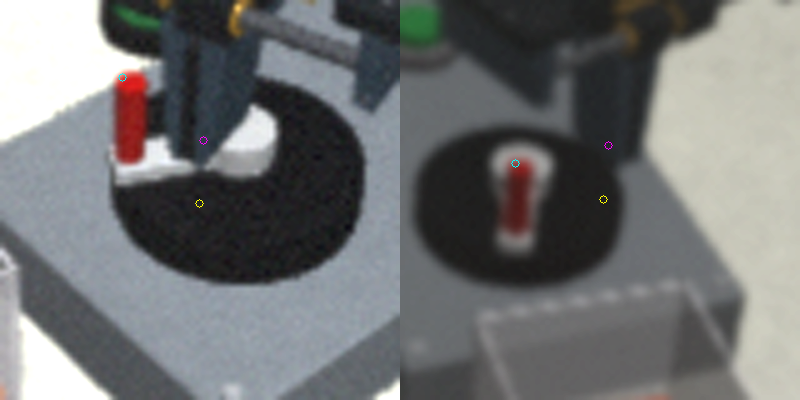

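```bash
python3 - <<'E'
from h import *
def tri(a,b):
    o1,d1=ray(env.get_calibration('side'),*a);o2,d2=ray(env.get_calibration('scene'),*b)
    A=np.stack([d1,-d2],1);s=np.linalg.lstsq(A,o2-o1,rcond=None)[0]
    p,q=o1+d1*s[0],o2+d2*s[1];return ((p+q)/2).round(1),np.linalg.norm(p-q).round(1)
for b in((292.4,187.6),(295,188.6)):
    print('tip',tri((260.8,222.4),b),env.state()['ee_pos'])
print('post top',tri((246.75,203.3),(272.8+.8,188.3-.6)))
print('hub?',tri((269,213.5),(200+222/3,140+142/3)))
E
```

```text
tip (array([554.4,  92.5, 128.3]), np.float64(3.2)) [557.0610046   88.91085619 102.89290721]
tip (array([552.4,  98.2, 130.7]), np.float64(1.8)) [557.0610046   88.91085619 102.89290721]
post top (array([601.5,  72.7, 139.3]), np.float64(2.1))
hub? (array([567.1,  35.4, 100.6]), np.float64(1.1))
```

The tips are physically about 25 mm above the reported TCP height (z≈128), so only the post's top was touched. I'll go back over the post, open the gripper and descend lower in stages, watching the force.

```bash

python3 -m jog '[{"dx":0,"dy":0,"dz":0.03,"wx":0,"wy":0,"wz":0,"grip":1},{"dx":0,"dy":0,"dz":0.03,"wx":0,"wy":0,"wz":0,"grip":0},{"dx":0.0238,"dy":-0.0077,"dz":0,"wx":0,"wy":0,"wz":0,"grip":0},{"dx":0.0238,"dy":-0.0077,"dz":0,"wx":0,"wy":0,"wz":0,"grip":0},{"dx":0,"dy":0,"dz":0,"wx":0,"wy":0,"wz":0,"grip":0},{"dx":0,"dy":0,"dz":0,"wx":0,"wy":0,"wz":0,"grip":0},{"dx":0,"dy":0,"dz":-0.03,"wx":0,"wy":0,"wz":0,"grip":0},{"dx":0,"dy":0,"dz":-0.03,"wx":0,"wy":0,"wz":0,"grip":0},{"dx":0,"dy":0,"dz":0,"wx":0,"wy":0,"wz":0,"grip":0}]' 15
python3 -m jog '[{"dx":0,"dy":0,"dz":-0.005,"wx":0,"wy":0,"wz":0,"grip":0},{"dx":0,"dy":0,"dz":-0.005,"wx":0,"wy":0,"wz":0,"grip":0},{"dx":0,"dy":0,"dz":0,"wx":0,"wy":0,"wz":0,"grip":0}]' 15
python3 - <<'E'
from h import *
out=[]
p=env.state()['ee_pos']
for n in('side','scene'):
    cc=env.get_calibration(n);im=env.grab_frame(n).copy();K=np.array([[cc['fx'],0,cc['cx']],[0,cc['fy'],cc['cy']],[0,0,1.]])
    P=np.array([p,[p[0],p[1],96],[p[0],p[1],138]],float)
    q=cv2.projectPoints(P,cv2.Rodrigues(np.array(cc['R']))[0],np.array(cc['t']),K,np.array([cc['k1'],0,0,0.]))[0][:,0]
    u,v=q[0].round().astype(int);print(n,u,v);cr=cv2.resize(im[v-40:v+40,u-40:u+40],(400,400),interpolation=2)
    cr=cv2.convertScaleAbs(cr,alpha=1.7)
    for k,col in zip(q,((255,255,0),(255,0,255),(0,255,255))):cv2.circle(cr,tuple(int(x) for x in ((k-[u-40,v-40])*5+2)),4,col,1)
    out.append(cr)
cv2.imwrite('pics/e.png',np.hstack(out)[:,:,::-1])
E
```

```text
time_s: 6.1
ee_pos: [600.0, 73.5, 98.8]
ee_rot: [-179.4, 0.0, 90.5]
force: [-1.0, 0.8, -0.6]
gripper_width: 45.2
time_s: 6.4
ee_pos: [604.5, 73.7, 93.4]
ee_rot: [179.9, -0.0, 90.5]
force: [-0.4, 0.3, -0.0]
gripper_width: 45.3
side 245 220
scene 272 202
```

View pics/e.png

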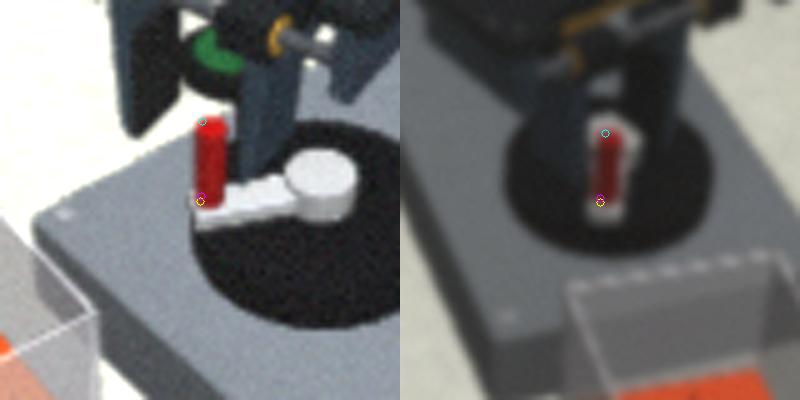

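Both views agree: the post stands between the open fingers, with the tips at side (135,135) and (250,180), so about z≈118 at a reported z of 93. I'll go down another 14 mm and grip.

```bash

python3 -m jog '[{"dx":0,"dy":0,"dz":-0.005,"wx":0,"wy":0,"wz":0,"grip":0},{"dx":0,"dy":0,"dz":-0.005,"wx":0,"wy":0,"wz":0,"grip":0},{"dx":0,"dy":0,"dz":-0.004,"wx":0,"wy":0,"wz":0,"grip":0},{"dx":0,"dy":0,"dz":0,"wx":0,"wy":0,"wz":0,"grip":0}]' 20
python3 -m jog '[{"dx":0,"dy":0,"dz":0,"wx":0,"wy":0,"wz":0,"grip":1},{"dx":0,"dy":0,"dz":0,"wx":0,"wy":0,"wz":0,"grip":1},{"dx":0,"dy":0,"dz":0,"wx":0,"wy":0,"wz":0,"grip":1},{"dx":0,"dy":0,"dz":0,"wx":0,"wy":0,"wz":0,"grip":1},{"dx":0,"dy":0,"dz":0,"wx":0,"wy":0,"wz":0,"grip":1},{"dx":0,"dy":0,"dz":0,"wx":0,"wy":0,"wz":0,"grip":1}]' 20
python3 -c "from h import *;post()"
```

```text
time_s: 6.9
ee_pos: [603.7, 73.5, 77.8]
ee_rot: [-179.9, 0.0, 90.5]
force: [-0.1, -0.1, -0.2]
gripper_width: 45.8
time_s: 7.5
ee_pos: [601.8, 73.3, 78.7]
ee_rot: [-179.7, 0.0, 90.5]
force: [-5.5, -0.9, 3.7]
gripper_width: 13.2
wrist expected [[259.0, 254.0], [260.0, 226.0]]
[([252, 0, 18, 51, 53], [260.2, 25.3]), ([367, 2, 48, 99, 121], [391.2, 51.3]), ([335, 86, 24, 11, 27], [346.2, 90.4])]
side expected [[246.0, 204.0], [246.0, 219.0]]
[([243, 203, 4, 13, 20], [244.5, 208.0])]
r,ang 48.216653452565936 43.77580400121831
```

Gripped at a width of 13.2 mm. Now I'll turn it anticlockwise.

```bash

python3 -m jog '[{"dx":-0.0064,"dy":0.0059,"dz":0,"wx":0,"wy":0,"wz":0,"grip":1},{"dx":-0.0073,"dy":0.0047,"dz":0,"wx":0,"wy":0,"wz":0,"grip":1},{"dx":-0.008,"dy":0.0034,"dz":0,"wx":0,"wy":0,"wz":0,"grip":1},{"dx":0,"dy":0,"dz":0,"wx":0,"wy":0,"wz":0,"grip":1}]' 20
python3 -m jog '[{"dx":-0.0085,"dy":0.002,"dz":0,"wx":0,"wy":0,"wz":0,"grip":1},{"dx":-0.0087,"dy":0.0005,"dz":0,"wx":0,"wy":0,"wz":0,"grip":1},{"dx":-0.0087,"dy":-0.0011,"dz":0,"wx":0,"wy":0,"wz":0,"grip":1},{"dx":0,"dy":0,"dz":0,"wx":0,"wy":0,"wz":0,"grip":1}]' 20
python3 -c "from h import *;post()"
```

```text
time_s: 8.0
ee_pos: [581.3, 87.3, 78.7]
ee_rot: [-179.9, 0.0, 90.5]
force: [-3.8, -1.1, 2.2]
gripper_width: 13.3
time_s: 8.4
ee_pos: [555.9, 90.0, 78.9]
ee_rot: [-180.0, -0.1, 90.5]
force: [-1.6, 2.5, 1.6]
gripper_width: 13.4
wrist expected [[259.0, 254.0], [259.0, 226.0]]
[([352, 0, 8, 16, 20], [356.0, 6.5]), ([453, 0, 26, 27, 47], [468.7, 10.6]), ([438, 28, 36, 70, 86], [455.3, 62.5]), ([337, 43, 4, 8, 8], [338.6, 46.5]), ([418, 99, 20, 24, 38], [428.6, 113.2]), ([380, 103, 35, 16, 43], [398.4, 110.9]), ([248, 223, 25, 30, 438], [259.7, 239.5])]
side expected [[262.0, 217.0], [261.0, 232.0]]
[([260, 215, 3, 5, 10], [260.9, 216.8]), ([260, 221, 2, 8, 12], [260.4, 224.4])]
r,ang 51.09327141652054 103.19928336938591
```

```bash

python3 -m jog '[{"dx":-0.0083,"dy":-0.0025,"dz":0,"wx":0,"wy":0,"wz":0,"grip":1},{"dx":-0.0039,"dy":-0.0018,"dz":0,"wx":0,"wy":0,"wz":0,"grip":1},{"dx":0,"dy":0,"dz":0,"wx":0,"wy":0,"wz":0,"grip":1}]' 20
```

```text
time_s: 8.8
ee_pos: [553.0, 88.4, 79.6]
ee_rot: [178.9, -0.4, 90.4]
force: [15.9, 11.7, -11.6]
gripper_width: 13.5
```

Blocked at about 102–106° with a force of about 20 N, well above the 4 N detent, so this is the end stop (two clicks from the start). I'll back off to the stop detent and read the pose.

```bash

python3 -m jog '[{"dx":0.0039,"dy":0.0018,"dz":0,"wx":0,"wy":0,"wz":0,"grip":1},{"dx":0.0083,"dy":0.0025,"dz":0,"wx":0,"wy":0,"wz":0,"grip":1},{"dx":0,"dy":0,"dz":0,"wx":0,"wy":0,"wz":0,"grip":1},{"dx":0,"dy":0,"dz":0,"wx":0,"wy":0,"wz":0,"grip":1}]' 20
python3 -m jog '[{"dx":0.0087,"dy":0.0011,"dz":0,"wx":0,"wy":0,"wz":0,"grip":1},{"dx":0.0087,"dy":-0.0005,"dz":0,"wx":0,"wy":0,"wz":0,"grip":1},{"dx":0.0085,"dy":-0.002,"dz":0,"wx":0,"wy":0,"wz":0,"grip":1},{"dx":0,"dy":0,"dz":0,"wx":0,"wy":0,"wz":0,"grip":1}]' 20
python3 -m jog '[{"dx":0.008,"dy":-0.0034,"dz":0,"wx":0,"wy":0,"wz":0,"grip":1},{"dx":0.0073,"dy":-0.0047,"dz":0,"wx":0,"wy":0,"wz":0,"grip":1},{"dx":0.0064,"dy":-0.0059,"dz":0,"wx":0,"wy":0,"wz":0,"grip":1},{"dx":0,"dy":0,"dz":0,"wx":0,"wy":0,"wz":0,"grip":1}]' 20
python3 -c "
import numpy as np
for a in range(42,-19,-10):print(a,[(50*(f(np.radians(a-10))-f(np.radians(a)))).round(1) for f in(np.cos,np.sin)])"
```

```text
time_s: 9.2
ee_pos: [554.7, 89.4, 78.9]
ee_rot: [-179.8, -0.0, 90.4]
force: [-4.9, 3.0, 4.1]
gripper_width: 13.2
time_s: 9.6
ee_pos: [579.1, 89.0, 78.5]
ee_rot: [-179.5, -0.2, 90.3]
force: [-7.6, 5.8, 4.4]
gripper_width: 13.4
time_s: 10.0
ee_pos: [602.0, 74.0, 78.4]
ee_rot: [-179.7, -0.1, 90.4]
force: [-4.1, 4.1, 3.1]
gripper_width: 13.2
42 [np.float64(5.2), np.float64(-7.0)]
32 [np.float64(4.0), np.float64(-7.8)]
22 [np.float64(2.5), np.float64(-8.3)]
12 [np.float64(1.1), np.float64(-8.7)]
2 [np.float64(-0.5), np.float64(-8.7)]
-8 [np.float64(-2.0), np.float64(-8.5)]
-18 [np.float64(-3.4), np.float64(-8.0)]
```

```bash

python3 -m jog '[{"dx":0.0052,"dy":-0.007,"dz":0,"wx":0,"wy":0,"wz":0,"grip":1},{"dx":0.004,"dy":-0.0078,"dz":0,"wx":0,"wy":0,"wz":0,"grip":1},{"dx":0.0025,"dy":-0.0083,"dz":0,"wx":0,"wy":0,"wz":0,"grip":1},{"dx":0,"dy":0,"dz":0,"wx":0,"wy":0,"wz":0,"grip":1}]' 20
python3 -m jog '[{"dx":0.0011,"dy":-0.0087,"dz":0,"wx":0,"wy":0,"wz":0,"grip":1},{"dx":-0.0005,"dy":-0.0087,"dz":0,"wx":0,"wy":0,"wz":0,"grip":1},{"dx":-0.002,"dy":-0.0085,"dz":0,"wx":0,"wy":0,"wz":0,"grip":1},{"dx":0,"dy":0,"dz":0,"wx":0,"wy":0,"wz":0,"grip":1},{"dx":0,"dy":0,"dz":0,"wx":0,"wy":0,"wz":0,"grip":1}]' 20
python3 -c "from h import *;post()"
```

```text
time_s: 10.4
ee_pos: [615.6, 49.7, 78.6]
ee_rot: [-180.0, 0.0, 90.4]
force: [-1.3, 0.0, 0.4]
gripper_width: 13.2
time_s: 10.9
ee_pos: [617.6, 22.0, 78.9]
ee_rot: [179.6, 0.2, 90.5]
force: [6.3, -5.2, -3.4]
gripper_width: 13.2
wrist expected [[260.0, 254.0], [260.0, 226.0]]
[]
side expected [[253.0, 189.0], [252.0, 204.0]]
[([249, 189, 5, 18, 65], [250.8, 197.3])]
r,ang 53.70929910954155 -19.845263415376262
```

Now I'll release, lift straight up and go back to the overview pose to check.

```bash

python3 -m jog '[{"dx":0,"dy":0,"dz":0,"wx":0,"wy":0,"wz":0,"grip":0},{"dx":0,"dy":0,"dz":0,"wx":0,"wy":0,"wz":0,"grip":0},{"dx":0,"dy":0,"dz":0,"wx":0,"wy":0,"wz":0,"grip":0},{"dx":0,"dy":0,"dz":0,"wx":0,"wy":0,"wz":0,"grip":0},{"dx":0,"dy":0,"dz":0.02,"wx":0,"wy":0,"wz":0,"grip":0},{"dx":0,"dy":0,"dz":0.03,"wx":0,"wy":0,"wz":0,"grip":0},{"dx":0,"dy":0,"dz":0.04,"wx":0,"wy":0,"wz":0,"grip":0},{"dx":0,"dy":0,"dz":0.04,"wx":0,"wy":0,"wz":0,"grip":0}]' 20
python3 -m jog '[{"dx":-0.03,"dy":-0.004,"dz":0.03,"wx":0,"wy":0,"wz":0,"grip":1},{"dx":-0.03,"dy":-0.004,"dz":0.03,"wx":0,"wy":0,"wz":0,"grip":1},{"dx":-0.03,"dy":-0.004,"dz":0.03,"wx":0,"wy":0,"wz":0,"grip":1},{"dx":-0.03,"dy":-0.004,"dz":0.03,"wx":0,"wy":0,"wz":0,"grip":1},{"dx":-0.03,"dy":-0.004,"dz":0.03,"wx":0,"wy":0,"wz":0,"grip":1},{"dx":-0.03,"dy":0,"dz":0.02,"wx":0,"wy":0,"wz":0,"grip":1},{"dx":0,"dy":0,"dz":0,"wx":0,"wy":0,"wz":0,"grip":1},{"dx":0,"dy":0,"dz":0,"wx":0,"wy":0,"wz":0,"grip":1},{"dx":0,"dy":0,"dz":0,"wx":0,"wy":0,"wz":0,"grip":1}]' 20
python3 - <<'E'
from h import *
env.state();c=env.get_calibration('wrist');w=save('wrist','w4.png');measure(w,c)
h=np.array([567.3,39.8])
m,bl=blobs(w,(0,140,60),(8,255,255),20)
for s,ce in bl:
    # red blob: right end is post top
    d=(plane(c,*ce,117)[:2]-h)
    if np.hypot(*d)<80: print(s,ce,'r',np.hypot(*d),np.degrees(np.arctan2(d[1],d[0])))
cr=w[60:260,230:430];cv2.imwrite('pics/w4z.png',cv2.convertScaleAbs(cv2.resize(cr,(600,600),interpolation=2)[:,:,::-1],alpha=1.3))
E
```

```text
time_s: 11.8
ee_pos: [614.0, 24.7, 209.9]
ee_rot: [-179.9, 0.0, 90.5]
force: [-0.1, 0.1, 0.1]
gripper_width: 45.3
time_s: 12.7
ee_pos: [434.8, 4.6, 377.6]
ee_rot: [-179.9, 0.0, 90.5]
force: [-0.2, 0.1, -0.7]
gripper_width: 0.3
green [378, 201, 21, 20, 319] [388.3, 210.6] [670.3 -86.6  82. ]
green [295, 219, 18, 10, 140] [303.5, 224.3] [ 515.4 -114.3   82. ]
red [([394, 3, 32, 16, 34], [409.2, 10.4]), ([367, 146, 15, 9, 69], [374.9, 149.8])]
base 337.4494323730469 139.85922241210938 (60.89289093017578, 64.23583221435547) [566.7  40.5  82. ]
[367, 146, 15, 9, 69] [374.9, 149.8] r 53.43786489945651 -12.823362420020986
```

View pics/w4z.png

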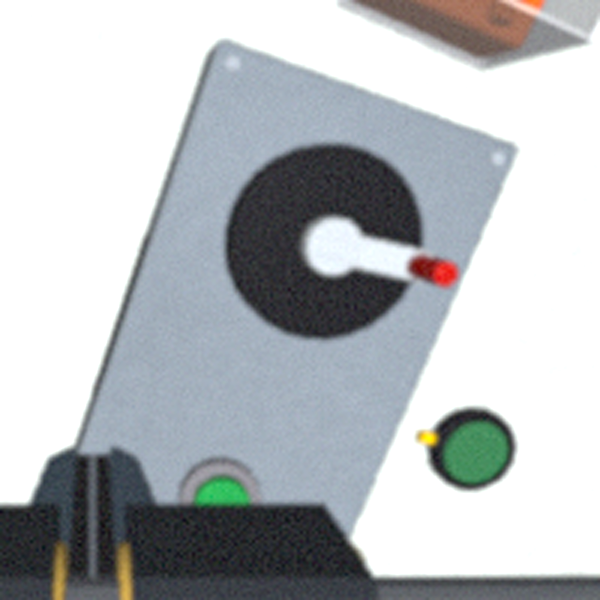

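```bash
python3 - <<'E'
from h import *
c=env.get_calibration('wrist')
h=plane(c,230+333/3-.3,60+246/3-.3,101);p=plane(c,230+445/3-.3,60+272/3-.3,138)
d=p-h;print(h,p,np.hypot(*d[:2]),np.degrees(np.arctan2(d[1],d[0])))
E
```

```text
[567.09698296  38.979377   101.        ] [615.7692907   29.43711854 138.        ] 49.5988733538845 -11.092213869515659
```

The selector reads about −11°, where 60° clockwise of the start should read −17.6°. I'll cross-check with the fixed cameras.

```bash
python3 - <<'E'
from h import *
def blob(im):
    return [x for x in blobs(im,(0,110,45),(8,255,255),8)[1] if x[0][4]<200]
def fit(n,hub):
    # axial centre of red blob -> post point at mid height, same treatment in every picture
    c=env.get_calibration(n)
    for f,im in(('start',cv2.imread('pics/%s.png'%('b' if n=='side' else 'a'))[:,:,::-1]),('now',env.grab_frame(n))):
        for s,ce in blob(im):
            P=plane(c,*ce,117);d=P[:2]-hub
            if np.hypot(*d)<90:print(n,f,s,ce,P.round(1),np.hypot(*d).round(1),np.degrees(np.arctan2(d[1],d[0])).round(1))
            Q=plane(c,ce[0],s[1]+1.2,138)
            if np.hypot(*d)<90:print('   top',Q.round(1),np.degrees(np.arctan2(*(Q[:2]-hub)[::-1])).round(1))
fit('side',np.array([567,35.2]));fit('scene',np.array([567,36.]))
c=env.get_calibration('wrist')
for f in('w1','w4'):
    im=cv2.imread('pics/%s.png'%f)[:,:,::-1].astype(int)
    m=((im.min(2)>125)&(im.max(2)-im.min(2)<40)).astype(np.uint8);m[:, :310]=0;m[:,385:]=0;m[:112]=0;m[165:]=0
    n,l,s,ce=cv2.connectedComponentsWithStats(m)
    for i in range(1,n):
        if 60<s[i][4]<900:
            ys,xs=np.where(l==i)
            P=np.array([plane(c,x,y,97)[:2] for x,y in zip(xs,ys)]);d,V=np.linalg.eigh(np.cov(P.T))
            print(f,s[i],P.mean(0).round(1),np.degrees(np.arctan(V[1,1]/V[0,1])).round(1),d.round(0))
E
```

```text
side start [244, 202, 6, 18, 90] [246.4, 210.2] [604.3  68.2 117. ] 49.8 41.5
   top [603.5  70.  138. ] 43.7
side now [250, 189, 6, 18, 85] [252.3, 196.7] [617.6  22.6 117. ] 52.1 -14.0
   top [616.2  25.9 138. ] -10.7
scene start [270, 188, 4, 14, 29] [271.9, 193.1] [600.5  67.4 117. ] 46.0 43.1
   top [608.2  75.2 138. ] 43.6
scene now [255, 181, 5, 7, 23] [257.0, 183.1] [606.5  12.9 117. ] 45.8 -30.3
   top [621.3  31.5 138. ] -4.7
w1 [333 112  36  37 523] [579.6  53.3] 47.1 [ 49. 348.]
w1 [361 117  24  48 425] [629.7  30.6] 87.1 [ 75. 471.]
```

Side, scene and wrist all put it about 55° clockwise of the start, so the nearest click is the fourth, if the block at 102° was the end stop. My push there was commanded only to the next half-way point, so I'll repeat it harder to be sure. There is plenty of time.

```bash

python3 -m jog '[{"dx":0.03,"dy":0.004,"dz":-0.028,"wx":0,"wy":0,"wz":0,"grip":0},{"dx":0.03,"dy":0.004,"dz":-0.028,"wx":0,"wy":0,"wz":0,"grip":0},{"dx":0.03,"dy":0.004,"dz":-0.028,"wx":0,"wy":0,"wz":0,"grip":0},{"dx":0.03,"dy":0.004,"dz":-0.028,"wx":0,"wy":0,"wz":0,"grip":0},{"dx":0.03,"dy":0.004,"dz":-0.028,"wx":0,"wy":0,"wz":0,"grip":0},{"dx":0.03,"dy":0.002,"dz":-0.028,"wx":0,"wy":0,"wz":0,"grip":0},{"dx":0,"dy":0,"dz":0,"wx":0,"wy":0,"wz":0,"grip":0},{"dx":0,"dy":0,"dz":0,"wx":0,"wy":0,"wz":0,"grip":0}]' 20
python3 -m jog '[{"dx":0,"dy":0,"dz":-0.03,"wx":0,"wy":0,"wz":0,"grip":0},{"dx":0,"dy":0,"dz":-0.03,"wx":0,"wy":0,"wz":0,"grip":0},{"dx":0,"dy":0,"dz":-0.03,"wx":0,"wy":0,"wz":0,"grip":0},{"dx":0,"dy":0,"dz":-0.03,"wx":0,"wy":0,"wz":0,"grip":0},{"dx":0,"dy":0,"dz":-0.01,"wx":0,"wy":0,"wz":0,"grip":0},{"dx":0,"dy":0,"dz":0,"wx":0,"wy":0,"wz":0,"grip":0}]' 20
```

```text
time_s: 13.65
ee_pos: [614.3, 26.6, 208.7]
ee_rot: [-179.8, 0.0, 90.5]
force: [0.6, 0.0, 0.0]
gripper_width: 45.5
time_s: 14.25
ee_pos: [613.8, 26.5, 80.8]
ee_rot: [-179.9, 0.0, 90.5]
force: [-0.6, -0.2, 0.6]
gripper_width: 45.7
```

```bash

python3 -m jog '[{"dx":0,"dy":0,"dz":0,"wx":0,"wy":0,"wz":0,"grip":1},{"dx":0,"dy":0,"dz":0,"wx":0,"wy":0,"wz":0,"grip":1},{"dx":0,"dy":0,"dz":0,"wx":0,"wy":0,"wz":0,"grip":1},{"dx":0,"dy":0,"dz":0,"wx":0,"wy":0,"wz":0,"grip":1},{"dx":0,"dy":0,"dz":0,"wx":0,"wy":0,"wz":0,"grip":1},{"dx":0,"dy":0,"dz":0,"wx":0,"wy":0,"wz":0,"grip":1}]' 20
python3 -m jog '[{"dx":0.002,"dy":0.0085,"dz":0,"wx":0,"wy":0,"wz":0,"grip":1},{"dx":0.0005,"dy":0.0087,"dz":0,"wx":0,"wy":0,"wz":0,"grip":1},{"dx":-0.0011,"dy":0.0087,"dz":0,"wx":0,"wy":0,"wz":0,"grip":1},{"dx":-0.0025,"dy":0.0083,"dz":0,"wx":0,"wy":0,"wz":0,"grip":1},{"dx":-0.004,"dy":0.0078,"dz":0,"wx":0,"wy":0,"wz":0,"grip":1},{"dx":-0.0052,"dy":0.007,"dz":0,"wx":0,"wy":0,"wz":0,"grip":1},{"dx":0,"dy":0,"dz":0,"wx":0,"wy":0,"wz":0,"grip":1},{"dx":0,"dy":0,"dz":0,"wx":0,"wy":0,"wz":0,"grip":1}]' 20
python3 -m jog '[{"dx":-0.0064,"dy":0.0059,"dz":0,"wx":0,"wy":0,"wz":0,"grip":1},{"dx":-0.0073,"dy":0.0047,"dz":0,"wx":0,"wy":0,"wz":0,"grip":1},{"dx":-0.008,"dy":0.0034,"dz":0,"wx":0,"wy":0,"wz":0,"grip":1},{"dx":-0.0085,"dy":0.002,"dz":0,"wx":0,"wy":0,"wz":0,"grip":1},{"dx":-0.0087,"dy":0.0005,"dz":0,"wx":0,"wy":0,"wz":0,"grip":1},{"dx":-0.0087,"dy":-0.0011,"dz":0,"wx":0,"wy":0,"wz":0,"grip":1},{"dx":0,"dy":0,"dz":0,"wx":0,"wy":0,"wz":0,"grip":1},{"dx":0,"dy":0,"dz":0,"wx":0,"wy":0,"wz":0,"grip":1}]' 20
```

```text
time_s: 14.85
ee_pos: [617.2, 26.5, 81.9]
ee_rot: [179.7, 0.0, 90.5]
force: [4.9, -0.0, 1.5]
gripper_width: 13.0
time_s: 15.65
ee_pos: [604.7, 77.1, 81.6]
ee_rot: [179.9, -0.1, 90.5]
force: [1.7, 4.4, 5.7]
gripper_width: 12.9
time_s: 16.45
ee_pos: [554.8, 91.4, 81.6]
ee_rot: [-179.8, -0.0, 90.4]
force: [-3.8, 2.3, 10.5]
gripper_width: 13.4
```

Now I'll push in smaller steps, to about 112° and then about 122°.

```bash

python3 -m jog '[{"dx":-0.0083,"dy":-0.0025,"dz":0,"wx":0,"wy":0,"wz":0,"grip":1},{"dx":0,"dy":0,"dz":0,"wx":0,"wy":0,"wz":0,"grip":1},{"dx":0,"dy":0,"dz":0,"wx":0,"wy":0,"wz":0,"grip":1}]' 20
python3 -m jog '[{"dx":-0.0039,"dy":-0.0018,"dz":0,"wx":0,"wy":0,"wz":0,"grip":1},{"dx":0,"dy":0,"dz":0,"wx":0,"wy":0,"wz":0,"grip":1}]' 20
python3 -m jog '[{"dx":-0.0039,"dy":-0.0022,"dz":0,"wx":0,"wy":0,"wz":0,"grip":1},{"dx":0,"dy":0,"dz":0,"wx":0,"wy":0,"wz":0,"grip":1}]' 20
```

```text
time_s: 16.75
ee_pos: [552.7, 90.2, 82.0]
ee_rot: [179.5, -0.2, 90.4]
force: [8.7, 5.4, 0.7]
gripper_width: 13.3
time_s: 16.95
ee_pos: [552.8, 90.1, 82.2]
ee_rot: [179.0, -0.4, 90.4]
force: [16.7, 11.2, -5.5]
gripper_width: 13.2
time_s: 17.15
ee_pos: [552.9, 90.0, 82.5]
ee_rot: [178.5, -0.6, 90.3]
force: [25.0, 16.6, -11.5]
gripper_width: 12.9
```

The end stop is confirmed: the tool stays at 552.8 mm while the force climbs steadily to 30 N. The stop reads about 105°, so four clicks should rest at about −15°, which matches the earlier readings. Now clockwise four clicks again.

```bash

python3 -m jog '[{"dx":0.0039,"dy":0.0022,"dz":0,"wx":0,"wy":0,"wz":0,"grip":1},{"dx":0.0039,"dy":0.0018,"dz":0,"wx":0,"wy":0,"wz":0,"grip":1},{"dx":0.0083,"dy":0.0025,"dz":0,"wx":0,"wy":0,"wz":0,"grip":1},{"dx":0,"dy":0,"dz":0,"wx":0,"wy":0,"wz":0,"grip":1}]' 20
python3 -m jog '[{"dx":0.0087,"dy":0.0011,"dz":0,"wx":0,"wy":0,"wz":0,"grip":1},{"dx":0.0087,"dy":-0.0005,"dz":0,"wx":0,"wy":0,"wz":0,"grip":1},{"dx":0.0085,"dy":-0.002,"dz":0,"wx":0,"wy":0,"wz":0,"grip":1},{"dx":0,"dy":0,"dz":0,"wx":0,"wy":0,"wz":0,"grip":1},{"dx":0.008,"dy":-0.0034,"dz":0,"wx":0,"wy":0,"wz":0,"grip":1},{"dx":0.0073,"dy":-0.0047,"dz":0,"wx":0,"wy":0,"wz":0,"grip":1},{"dx":0.0064,"dy":-0.0059,"dz":0,"wx":0,"wy":0,"wz":0,"grip":1},{"dx":0,"dy":0,"dz":0,"wx":0,"wy":0,"wz":0,"grip":1},{"dx":0,"dy":0,"dz":0,"wx":0,"wy":0,"wz":0,"grip":1}]' 20
python3 -m jog '[{"dx":0.0052,"dy":-0.007,"dz":0,"wx":0,"wy":0,"wz":0,"grip":1},{"dx":0.004,"dy":-0.0078,"dz":0,"wx":0,"wy":0,"wz":0,"grip":1},{"dx":0.0025,"dy":-0.0083,"dz":0,"wx":0,"wy":0,"wz":0,"grip":1},{"dx":0,"dy":0,"dz":0,"wx":0,"wy":0,"wz":0,"grip":1},{"dx":0.0011,"dy":-0.0087,"dz":0,"wx":0,"wy":0,"wz":0,"grip":1},{"dx":-0.0005,"dy":-0.0087,"dz":0,"wx":0,"wy":0,"wz":0,"grip":1},{"dx":-0.002,"dy":-0.0085,"dz":0,"wx":0,"wy":0,"wz":0,"grip":1},{"dx":0,"dy":0,"dz":0,"wx":0,"wy":0,"wz":0,"grip":1},{"dx":0,"dy":0,"dz":0,"wx":0,"wy":0,"wz":0,"grip":1}]' 20
python3 -m jog '[{"dx":0,"dy":0,"dz":0,"wx":0,"wy":0,"wz":0,"grip":0},{"dx":0,"dy":0,"dz":0,"wx":0,"wy":0,"wz":0,"grip":0},{"dx":0,"dy":0,"dz":0,"wx":0,"wy":0,"wz":0,"grip":0},{"dx":0,"dy":0,"dz":0,"wx":0,"wy":0,"wz":0,"grip":0},{"dx":0,"dy":0,"dz":0.02,"wx":0,"wy":0,"wz":0,"grip":0},{"dx":0,"dy":0,"dz":0.03,"wx":0,"wy":0,"wz":0,"grip":0},{"dx":0,"dy":0,"dz":0.04,"wx":0,"wy":0,"wz":0,"grip":0},{"dx":0,"dy":0,"dz":0.04,"wx":0,"wy":0,"wz":0,"grip":0}]' 20
```

```text
time_s: 17.55
ee_pos: [554.4, 91.0, 81.5]
ee_rot: [-179.7, 0.0, 90.4]
force: [-3.9, 1.9, 11.4]
gripper_width: 13.4
time_s: 18.45
ee_pos: [601.8, 75.7, 80.7]
ee_rot: [-179.7, -0.0, 90.4]
force: [-3.2, 2.0, 6.4]
gripper_width: 13.3
time_s: 19.35
ee_pos: [617.6, 24.3, 81.0]
ee_rot: [179.6, 0.2, 90.5]
force: [7.3, -5.2, 0.4]
gripper_width: 13.5
time_s: 20.15
ee_pos: [613.7, 26.7, 211.6]
ee_rot: [-179.9, 0.0, 90.5]
force: [0.6, 0.5, -0.6]
gripper_width: 45.3
```

Now I'll shut the fingers and move above the button at about (516, −121).

```bash
python3 - <<'E'
from h import *
def chk(n,hub):
    c=env.get_calibration(n);im=env.grab_frame(n)
    for s,ce in [x for x in blobs(im,(0,110,45),(8,255,255),8)[1] if x[0][4]<200]:
        d=plane(c,*ce,117)[:2]-hub
        if np.hypot(*d)<90:print(n,s,ce,np.degrees(np.arctan2(d[1],d[0])).round(1))
chk('side',[567,35.2])
E
python3 -m jog '[{"dx":-0.0244,"dy":-0.0369,"dz":0,"wx":0,"wy":0,"wz":0,"grip":1},{"dx":-0.0244,"dy":-0.0369,"dz":0,"wx":0,"wy":0,"wz":0,"grip":1},{"dx":-0.0244,"dy":-0.0369,"dz":0,"wx":0,"wy":0,"wz":0,"grip":1},{"dx":-0.0244,"dy":-0.0369,"dz":0,"wx":0,"wy":0,"wz":0,"grip":1},{"dx":0,"dy":0,"dz":-0.04,"wx":0,"wy":0,"wz":0,"grip":1},{"dx":0,"dy":0,"dz":-0.04,"wx":0,"wy":0,"wz":0,"grip":1},{"dx":0,"dy":0,"dz":-0.04,"wx":0,"wy":0,"wz":0,"grip":1},{"dx":0,"dy":0,"dz":0,"wx":0,"wy":0,"wz":0,"grip":1},{"dx":0,"dy":0,"dz":0,"wx":0,"wy":0,"wz":0,"grip":1}]' 20
python3 - <<'E'
from h import *
out=[]
p=env.state()['ee_pos']
for n in('side','scene'):
    cc=env.get_calibration(n);im=env.grab_frame(n).copy();K=np.array([[cc['fx'],0,cc['cx']],[0,cc['fy'],cc['cy']],[0,0,1.]])
    P=np.array([[p[0],p[1],82],[p[0],p[1],p[2]+25]],float)
    q=cv2.projectPoints(P,cv2.Rodrigues(np.array(cc['R']))[0],np.array(cc['t']),K,np.array([cc['k1'],0,0,0.]))[0][:,0]
    u,v=q[0].round().astype(int);cr=cv2.resize(im[v-40:v+40,u-40:u+40],(400,400),interpolation=2)
    cr=cv2.convertScaleAbs(cr,alpha=1.7)
    for k,col in zip(q,((255,255,0),(255,0,255))):cv2.circle(cr,tuple(int(x) for x in ((k-[u-40,v-40])*5+2)),4,col,1)
    out.append(cr)
cv2.imwrite('pics/f.png',np.hstack(out)[:,:,::-1])
E
```

```text
side [250, 189, 6, 18, 89] [252.2, 197.1] -12.7
time_s: 21.1
ee_pos: [517.0, -120.9, 91.1]
ee_rot: [-180.0, -0.0, 90.5]
force: [0.5, 0.0, 0.1]
gripper_width: 0.4
```

View pics/f.png

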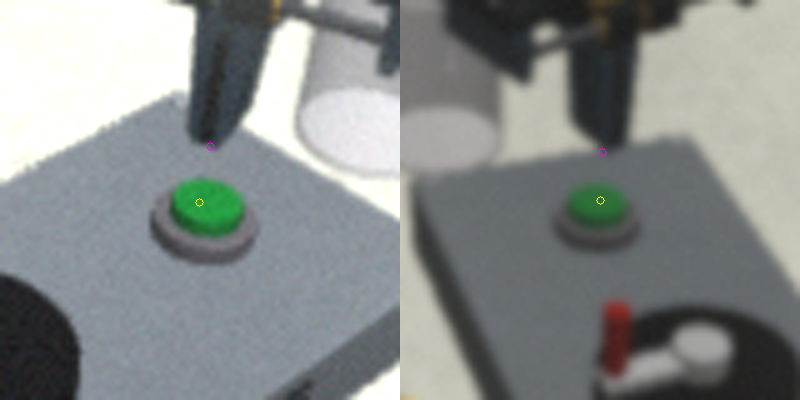

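The fingers are centred above the green button, with the tip at side (210,145) and the button at (207,207). The stop is 6 mm down, so I'll descend in stages and watch fz.

```bash

python3 -m jog '[{"dx":0,"dy":0,"dz":-0.014,"wx":0,"wy":0,"wz":0,"grip":1},{"dx":0,"dy":0,"dz":-0.014,"wx":0,"wy":0,"wz":0,"grip":1},{"dx":0,"dy":0,"dz":0,"wx":0,"wy":0,"wz":0,"grip":1}]' 20
python3 -m jog '[{"dx":0,"dy":0,"dz":-0.005,"wx":0,"wy":0,"wz":0,"grip":1},{"dx":0,"dy":0,"dz":0,"wx":0,"wy":0,"wz":0,"grip":1}]' 20
python3 -m jog '[{"dx":0,"dy":0,"dz":-0.003,"wx":0,"wy":0,"wz":0,"grip":1},{"dx":0,"dy":0,"dz":0,"wx":0,"wy":0,"wz":0,"grip":1}]' 20
python3 -m jog '[{"dx":0,"dy":0,"dz":-0.003,"wx":0,"wy":0,"wz":0,"grip":1},{"dx":0,"dy":0,"dz":0,"wx":0,"wy":0,"wz":0,"grip":1}]' 20
```

```text
time_s: 21.5
ee_pos: [517.2, -121.0, 63.4]
ee_rot: [180.0, 0.0, 90.5]
force: [0.3, 0.0, 0.3]
gripper_width: 0.3
time_s: 21.7
ee_pos: [517.6, -121.2, 58.6]
ee_rot: [179.9, 0.0, 90.5]
force: [-0.2, -0.6, 1.5]
gripper_width: 0.6
time_s: 21.9
ee_pos: [517.1, -121.1, 54.9]
ee_rot: [180.0, 0.0, 90.5]
force: [0.9, -0.1, -0.1]
gripper_width: 0.5
time_s: 22.1
ee_pos: [516.7, -121.0, 51.5]
ee_rot: [-180.0, -0.0, 90.5]
force: [-0.3, -0.4, -0.3]
gripper_width: 0.7
```

```bash

python3 -m jog '[{"dx":0,"dy":0,"dz":-0.003,"wx":0,"wy":0,"wz":0,"grip":1},{"dx":0,"dy":0,"dz":0,"wx":0,"wy":0,"wz":0,"grip":1}]' 20
python3 -m jog '[{"dx":0,"dy":0,"dz":-0.003,"wx":0,"wy":0,"wz":0,"grip":1},{"dx":0,"dy":0,"dz":0,"wx":0,"wy":0,"wz":0,"grip":1}]' 20
```

```text
time_s: 22.3
ee_pos: [516.7, -121.0, 48.3]
ee_rot: [-180.0, -0.0, 90.5]
force: [-0.2, 0.2, -0.2]
gripper_width: 0.3
time_s: 22.5
ee_pos: [517.2, -121.1, 45.7]
ee_rot: [180.0, 0.0, 90.5]
force: [-0.7, 0.4, 0.9]
gripper_width: 0.6
```

```bash
cat > g.py <<'E'
from h import *
for n,f in(('side','b'),('scene','a')):
    im=env.grab_frame(n);o=cv2.imread('pics/%s.png'%f)[:,:,::-1]
    for k in(o,im):print(n,[x for x in blobs(k,(45,100,40),(85,255,255),15)[1] if 240<x[1][0]<330 and not(n=='side' and x[1][0]<280)])
    if n=='side':
        print('red',[x for x in blobs(im,(0,110,45),(8,255,255),8)[1] if x[0][4]<200])
        # lowest row of dark bluish fingertip above the button
        for u in(314,317,320,323):print(u,[tuple(int(z) for z in im[v,u]) for v in range(176,200,2)])
E
python3 g.py
```

```text
side [([312, 187, 15, 11, 128], [319.0, 192.0])]
side [([312, 189, 15, 10, 62], [320.8, 194.1])]
red [([250, 189, 6, 18, 89], [252.3, 196.9]), ([166, 265, 6, 6, 10], [168.4, 267.6])]
314 [(36, 41, 46), (38, 44, 50), (36, 39, 45), (36, 40, 45), (35, 37, 44), (34, 38, 45), (30, 38, 43), (31, 36, 41), (30, 36, 39), (29, 46, 36), (34, 56, 40), (70, 69, 73)]
317 [(27, 36, 39), (29, 34, 38), (22, 24, 25), (24, 23, 23), (23, 25, 26), (20, 22, 19), (23, 22, 21), (23, 24, 26), (24, 25, 28), (24, 30, 31), (19, 60, 29), (56, 66, 60)]
320 [(26, 27, 30), (25, 28, 31), (29, 32, 39), (30, 33, 40), (32, 37, 39), (31, 38, 41), (30, 36, 42), (33, 38, 44), (28, 40, 43), (26, 75, 39), (18, 72, 32), (39, 64, 48)]
323 [(31, 39, 43), (32, 37, 42), (30, 36, 43), (31, 37, 42), (27, 32, 36), (29, 32, 38), (29, 35, 39), (25, 71, 41), (23, 92, 40), (22, 97, 41), (24, 74, 35), (67, 71, 69)]
scene [([248, 158, 11, 7, 59], [253.0, 160.7])]
scene [([248, 159, 7, 6, 25], [250.8, 161.9])]
```

```bash
python3 -m jog '[{"dx":0,"dy":0,"dz":-0.003,"wx":0,"wy":0,"wz":0,"grip":1},{"dx":0,"dy":0,"dz":0,"wx":0,"wy":0,"wz":0,"grip":1}]' 20
```

```text
time_s: 22.8
ee_pos: [517.2, -121.1, 42.8]
ee_rot: [180.0, 0.0, 90.5]
force: [-0.5, -0.5, 3.8]
gripper_width: 0.4
```

Contact now, at fz 3.8 N. I'll continue to the bottom.

```bash

python3 -m jog '[{"dx":0,"dy":0,"dz":-0.003,"wx":0,"wy":0,"wz":0,"grip":1},{"dx":0,"dy":0,"dz":0,"wx":0,"wy":0,"wz":0,"grip":1}]' 20
python3 -m jog '[{"dx":0,"dy":0,"dz":-0.002,"wx":0,"wy":0,"wz":0,"grip":1},{"dx":0,"dy":0,"dz":0,"wx":0,"wy":0,"wz":0,"grip":1}]' 20
python3 -m jog '[{"dx":0,"dy":0,"dz":-0.002,"wx":0,"wy":0,"wz":0,"grip":1},{"dx":0,"dy":0,"dz":0,"wx":0,"wy":0,"wz":0,"grip":1}]' 20
```

```text
time_s: 23.0
ee_pos: [517.3, -121.1, 41.0]
ee_rot: [179.9, 0.0, 90.5]
force: [-2.6, 0.1, 11.6]
gripper_width: 0.4
time_s: 23.2
ee_pos: [517.4, -121.1, 40.8]
ee_rot: [179.9, 0.0, 90.5]
force: [-6.0, 1.9, 23.4]
gripper_width: 0.6
time_s: 23.4
ee_pos: [517.5, -121.1, 40.6]
ee_rot: [179.9, 0.0, 90.5]
force: [-9.2, 2.0, 35.5]
gripper_width: -0.0
```

It bottomed out: z is stuck at 40.8 mm while fz climbs to 35 N, after about 6 mm of travel. I'll release and retreat.

```bash

python3 -m jog '[{"dx":0,"dy":0,"dz":0.01,"wx":0,"wy":0,"wz":0,"grip":1},{"dx":0,"dy":0,"dz":0.03,"wx":0,"wy":0,"wz":0,"grip":1},{"dx":0,"dy":0,"dz":0.04,"wx":0,"wy":0,"wz":0,"grip":1},{"dx":0,"dy":0,"dz":0.045,"wx":0,"wy":0,"wz":0,"grip":1},{"dx":0,"dy":0,"dz":0.045,"wx":0,"wy":0,"wz":0,"grip":1},{"dx":0,"dy":0,"dz":0.045,"wx":0,"wy":0,"wz":0,"grip":1},{"dx":-0.03,"dy":0.03,"dz":0.02,"wx":0,"wy":0,"wz":0,"grip":1},{"dx":-0.03,"dy":0.03,"dz":0,"wx":0,"wy":0,"wz":0,"grip":1},{"dx":0,"dy":0,"dz":0,"wx":0,"wy":0,"wz":0,"grip":1},{"dx":0,"dy":0,"dz":0,"wx":0,"wy":0,"wz":0,"grip":1}]' 20
python3 g.py | grep -v '^3'
python3 - <<'E'
from h import *
# bystanders: change in tub/jug/stopwatch regions of the side view
o=cv2.imread('pics/b.png')[:,:,::-1];im=env.grab_frame('side')
for n,(x0,y0,x1,y1) in dict(tub=(148,215,230,305),jug=(335,130,385,190),watch=(255,180,265,198)).items():
    print(n,np.abs(o[y0:y1,x0:x1].astype(int)-im[y0:y1,x0:x1]).mean().round(1))
E
```

```text
time_s: 24.4
ee_pos: [456.6, -60.7, 270.6]
ee_rot: [180.0, 0.0, 90.5]
force: [0.3, -0.2, 0.6]
gripper_width: 0.8
side [([312, 187, 15, 11, 128], [319.0, 192.0])]
side [([312, 187, 15, 11, 129], [319.0, 192.1])]
red [([250, 189, 6, 18, 85], [252.2, 196.8])]
scene [([248, 158, 11, 7, 59], [253.0, 160.7])]
scene [([248, 157, 11, 8, 60], [253.0, 160.6])]
tub 4.3
jug 4.2
watch 4.9
```

```bash
python3 -c "
from h import *
o=cv2.imread('pics/b.png')[:,:,::-1];im=env.grab_frame('side')
print('bare table',np.abs(o[300:370,250:400].astype(int)-im[300:370,250:400]).mean().round(1))
print(env.job_done())"
```

```text
bare table 5.3
the job is handed in; nothing more can be done
None
```

The job is handed in at about 24.5 s of the 72 s allowed: the selector is in its fourth click and the start button has been pressed once. No verdict was reported.

**Selector:** I gripped the red post and turned it anticlockwise to its end stop. The tool stayed put there while the force climbed to about 30 N. I then turned it clockwise 120° (four clicks) and let go. I did the whole cycle twice before touching the button, because the first push on the stop was not conclusive.

**Start button:** I pressed it once, to the bottom. It travelled about 6 mm, then stopped dead while the force climbed to 35 N. I then let it go.

**Last checks:**
- **Post:** it did not move during the press; the side camera sees it in the same place.
- **Button:** it is back up, with its outline in the images the same as at the start.
- **Tub, jug and stopwatch:** the side-view image regions checked for them changed no more than bare table does (camera noise); for the stopwatch that was only a narrow strip.

**What disagreed or failed:**
- **Resting angle:** the side and wrist cameras put the post at about −11° to −14°. I expected −15° from the stop and −17.6° from the first picture. All are nearest the fourth click. One coarse scene-camera reading gave −30° by one method and −5° by another, and I did not rely on it.
- **Fingertip height:** the tips sit 25–37 mm above where the reported tool point says. My first grip therefore slipped off the top of the post without turning it.
- **Jog rows:** the first moves were refused because they left out some keys.

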